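# Plug in the terminator and tug-test its latch

### The arm

A 6-joint arm with a two-finger parallel gripper is mounted at the origin on a cart in front of the work surface, level with it; the furniture and walls round the work are solid. World frame = base frame: x ahead of the robot, y to its left, z up, the work surface at z = 0. Lengths are in mm, angles in rad, forces in N, time in s.
With the tool pointing down it reaches from about 325 to 775 mm from the base axis. Payload 5.5 kg.
Tool frame: the origin (TCP) lies midway between the tips of the shut fingers; the grasp point (between the pads) lies 19 mm behind it (tcp_to_grasp is the distance from the TCP to the grasp point, in mm); z points along the fingers, y is the line along which they close (so a half turn about z gives the same grasp; the last joint's range is limited). The gripper opens to 85 mm and grips with 20 to 120 N. Pads are 22 mm wide; open, the fingers measure 114 mm over their backs; the gripper's body (76 mm by 85 mm) begins 54 mm behind the grasp point. The pads swing forward as they close: fully open they stand 13 mm farther back than shut.
Start: joints at [1.134, 0.091, 1.231, -0, 1.82, -0.057], TCP at [222.446, 557.256, 231.275] pointing down, gripper open.
Joint ranges: [-2.87, 2.87], [-0.86, 2.18], [0.17, 2.46], [-1.51, 4.65], [0.06, 2.69], [-2.65, 2.65]. Speed limits (rad/s): [2.57, 2.57, 3.01, 3.14, 3.14, 3.14].

### API

Orientations are given as a unit quaternion [x, y, z, w].
In Python, from bench import * gives the robot as it stands. The module is installed in compiled form; this text tells all that it offers.
- The arm moves only by the shell command python3 -m jog 'ROWS' [FORCE]. ROWS is JSON, a list of rows, each an object of numbers: "tx", "ty", "tz": the shift along the tool's x, y, z each as a share of 12 cm, from -1 to 1; "wx", "wy", "wz": the turn, a rotation vector about the tool's x, y, z each as a share of 120 degrees, from -1 to 1; "jaw": the opening, from 0 (shut) to 1 (fully open). A call has exactly 8 rows; each row shifts and turns the commanded pose from where the row before left it, along the tool's axes as they then stand; what a row does not reach is not made up. A row lasts 1/12 s, in which the tool goes at most 41.7 mm and 7.16 degrees, less where a joint would pass 70% of its speed; a pose out of reach is approached as far as the arm can. A call with a number of a shift or a turn outside -1 to 1 is refused whole. A call with a gripper value outside its range is refused whole. The fingers move at their own pace and stop on an object; FORCE is the grip in N (left out, the last holds). Time passes only in rows, so rows that do not move let the fingers close, or fill a call up. It gives the time, the measured TCP pose, the force, the opening and the grip force at its end, in the units of the state.
- observe(): the state, without advancing time (a new reading comes with each control period).
- snapshot(name): name is "side" or "top"; returns a dict with "pixels" (420x560x3 uint8, blue, green, red), "fx", "fy", "cx", "cy" (pixels), "R" (3x3) and "t" (3): a world point X has camera coordinates R X + t. Camera axes: x right, y down, z forward; pixel columns grow to the right and rows downward; lengths in mm; the calibration is good to about 2 mm. A picture is of the moment at which its call begins. There is no depth.
- close_job(): hands the job in; it is judged then, once.
The state is a dict: "time": time; "q": joint angles; "qd": joint speeds; "joint_torque": joint torques, N m; "tool_pos": TCP position; "eef_rot": TCP orientation; "force": force on the tool from outside, world axes, zero at the start; "ft_torque": the same for the moment, N m; "grip_width": opening from 0.0 (shut) to 1.0 (fully open); "grip_force": force on a finger pad.
Only numpy, scipy, OpenCV 4.12 (cv2) and the standard library are available. Lean on these libraries where they do the work, as an engineer would, in place of code of your own. Each camera call takes 0.05 s, during which the arm holds its last target. There are 200 camera calls.

### The job

Take the round terminator plug from its stand and press it straight down into the panel socket in the lid of the small breakout box until it clicks fully home, pressing with no more than about 25 N. Keep hold of it and tug it straight up with about 12 N for half a second to confirm that the latch holds it, never harder than about 16 N, then let go and leave it latched in the socket. Do not disturb the other things on the worktop.

Things in the scene. Friction and masses are not known exactly. Their poses are not given: they have to be found in the camera images.
- plug: Loose round plug, 0.15 kg, 68 mm long, upright, nose down. Origin: centre of the nose tip; z up along the plug. Steel nose 18 mm across, 0 to 30 mm above the origin (lowest 7 mm taper to 10 mm; snap groove 11 mm across at 14 to 24 mm), flange 26 mm across at 30 to 34 mm, black knurled cylindrical grip 20 mm across at 34 to 68 mm. Its turn about z does not matter.
- plug_stand: Fixed grey block, 56 x 56 x 24 mm, origin at the centre of its underside; the plug waits in its 20 mm hole, which is 16 mm deep, with the nose tip 8 mm above the worktop. It may be turned about z.
- socket_box: Fixed breakout box with grey sides and an aluminium lid, 104 x 84 x 48 mm (its own x, y, z), origin at the centre of its underside, so the lid's upper face is 48 mm above it.
- socket_mouth (a point): Centre of the round socket hole, level with the lid's upper face; z points up out of it. Hole 19.8 mm across with a 2.5 mm chamfer, lid 6 mm thick. Below the lid hidden spring rollers snap into the plug's groove: somewhere between 22 and 4 mm before home they resist with up to 10 to 20 N over some 10 mm of travel, then the plug snaps over them; the rest goes freely to the stop.
- capacitor: Bystander: dark can-shaped capacitor, 22 mm across, 34 mm high, origin at the centre of its underside.
- tape_roll: Bystander: small roll of black tape lying flat, 55 x 53 x 19 mm, origin at the centre of its underside.
- flux_tin: Bystander: round tin, 45 mm across, 22 mm high, origin at the centre of its underside.
- tub: Bystander: open grey plastic tub, 65 mm across, 47 mm high, origin at the centre of its underside.
- socket_home (a point): Point inside the socket, 30 mm straight below its mouth, where the nose tip is when the plug is fully home (flange on the lid, a hard stop). From home the latched plug has free play up, which differs from start to start (1 to 8 mm) and cannot be seen; then the latch holds it stiffly (another 0.5 mm at 12 N). A plug that has not clicked comes out with little force.
Things that resemble listed ones, but are neither listed nor needed, are in the scene too. What is meant by the plug is not orange, and is the smaller of those in its own colour.

How it is judged:
By the outcome, as a careful person would: the job done as asked, in the order asked, and still so for the second after the job is handed in, with the robot touching nothing.
It also fails if it takes over 70 s, if anything falls off the work surface, if the arm or the gripper's body presses on something with over 40 N, if the wrist force passes 120 N, or if a joint passes its speed limit or range.

## Working session

There is one attempt and no reset: what is moved stays moved. The work goes in short steps, Python scripts to look and compute and a shell command to move; the robot and the scene stay as the last step left them, time stands still between calls to the robot, and variables do not carry over. Pictures are saved under pics/ and viewed, at most 10 in all, crops included, and the job is handed in when it is done.

```bash
mkdir -p pics
python3 - <<'E'
from bench import *
import cv2,numpy as np
for n in("top","side"):
    s=snapshot(n); cv2.imwrite(f"pics/{n}0.png",s["pixels"]); 
    R=np.array(s["R"]);print(n,s["fx"],s["fy"],s["cx"],s["cy"],R.round(4).tolist(),np.round(s["t"],1),(-R.T@np.array(s["t"])).round(0))
o=observe();print({k:np.round(v,3).tolist() for k,v in o.items()})
E
```

```text
top 456.62663306425304 456.62663306425304 280.2037919922043 212.53871517830112 [[0.0005, -0.9999, 0.0132], [-0.9982, -0.0013, -0.0593], [0.0593, -0.0131, -0.9982]] [  14.7  559.5 1198.7] [ 487.   31. 1229.]
side 462.5638976651624 462.5638976651624 280.0159695351484 220.4705521976735 [[0.8472, -0.5312, -0.0103], [-0.24, -0.3653, -0.8994], [0.474, 0.7645, -0.437]] [-490.2  190.7  784.4] [  89. -790.  509.]
{'time': 0.1, 'q': [1.134, 0.092, 1.232, -0.0, 1.82, -0.057], 'qd': [-0.001, -0.001, -0.002, -0.002, 0.002, -0.003], 'joint_torque': [0.002, -46.022, -41.922, -0.0, 0.011, -0.0], 'tool_pos': [222.323, 557.024, 230.253], 'eef_rot': [0.189, 0.982, -0.001, -0.0], 'force': [-0.425, 0.056, -0.004], 'ft_torque': [0.021, 0.036, -0.0], 'grip_force': 0.0, 'grip_width': 0.996}
```

View pics/top0.png

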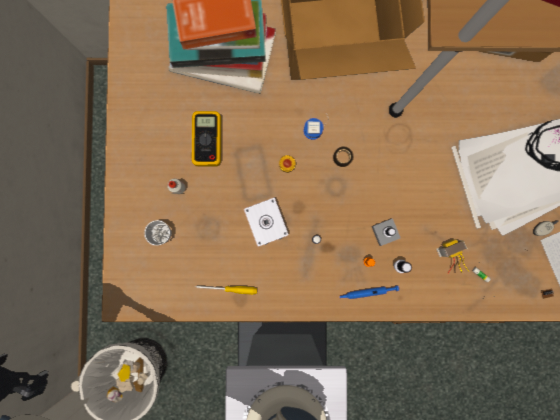

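View pics/side0.png

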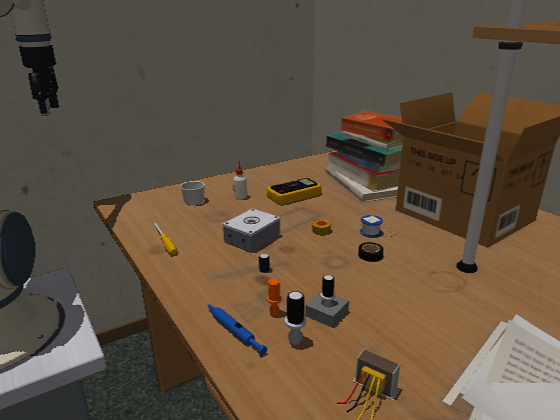

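The top view shows the plug in its grey stand at about (388,231), with a larger black look-alike at (403,266) and an orange one at (369,260). The socket box lid is at (266,222). In the side view the plug is at (328,288) and the lid at (252,222).

```bash
cat > h.py <<'E'
from bench import *
import cv2,numpy as np
def ray(s,u,v,z):
    R=np.array(s["R"]);c=-R.T@np.array(s["t"])
    d=R.T@np.array([(u-s["cx"])/s["fx"],(v-s["cy"])/s["fy"],1]);return c+d*(z-c[2])/d[2]
def proj(s,X):
    p=np.array(s["R"])@np.array(X,float)+np.array(s["t"]);return s["fx"]*p[0]/p[2]+s["cx"],s["fy"]*p[1]/p[2]+s["cy"]
def tri(obs):
    A=[];b=[]
    for s,u,v in obs:
        R=np.array(s["R"]);t=np.array(s["t"])
        for k,w in((0,(u-s["cx"])/s["fx"]),(1,(v-s["cy"])/s["fy"])):
            A.append(R[k]-w*R[2]);b.append(w*t[2]-t[k])
    return np.linalg.lstsq(np.array(A),np.array(b),rcond=None)[0]
def crop(s,u,v,r=26,k=7.5):
    return cv2.resize(s["pixels"][v-r:v+r,u-r:u+r],None,fx=k,fy=k,interpolation=cv2.INTER_NEAREST)
E
python3 - <<'E'
from h import *
T=snapshot("top");S=snapshot("side")
a=np.hstack([crop(T,388,231,18,8),crop(T,266,222,18,8)]);b=np.hstack([crop(S,328,292,36,4),crop(S,252,222,36,4)])
cv2.imwrite("pics/c1.png",np.vstack([a,b]))
print("plug top",ray(T,389.5,231,76),"stand",ray(T,387,232,24),"mouth",ray(T,266.5,222,48),ray(S,252,220,48))
def lab(s,m,box):
    x0,y0,x1,y1=box
    n,_,st,c=cv2.connectedComponentsWithStats(m[y0:y1,x0:x1].astype(np.uint8))
    for i in range(1,n):
        if st[i,4]>8: print(st[i]+np.array([x0,y0,0,0,0]),(c[i]+[x0,y0]).round(2))
for s,bs in((T,[(370,215,405,248),(250,205,282,240)]),(S,[(300,262,355,330),(220,205,285,252)])):
    g=s["pixels"].max(2)
    for b in bs: 
        print("dark");lab(s,g<60,b);print("bright");lab(s,g>170,b)
E
```

```text
plug top [ 509.45999082 -260.88933846   76.        ] stand [ 507.80627001 -267.38171407   24.        ] mouth [533.03230239  51.06358922  48.        ] [537.27174484  53.96466569  48.        ]
dark
[386 228   4   7  15] [387.13 231.13]
bright
[370 215  23  10 126] [377.81 218.  ]
[395 219  10  18 135] [400.44 226.13]
[370 227   4  10  24] [370.96 232.79]
[389 229   6   6  24] [391.58 231.33]
[384 234   7   3   9] [386.67 235.33]
[370 238   5   4  17] [372.12 239.29]
[398 238   7   4  18] [401.56 239.28]
[394 244  11   4  28] [399.82 246.11]
[370 245  22   3  43] [379.28 246.37]
dark
bright
[ 250  205   32   35 1008] [264.99 222.36]
dark
[322 278  12  20 196] [327.76 287.62]
[300 295   4  28 102] [301.52 308.98]
[321 300   4   4  10] [322.8 301.3]
[327 300  11   7  41] [332.8 303.1]
[306 302  44  26 482] [327.27 315.9 ]
bright
[325 276   7   4  25] [328.08 277.32]
dark
[224 220  58  32 951] [252.68 238.03]
bright
[227 209  52  24 544] [250.7  220.53]
```

View pics/c1.png

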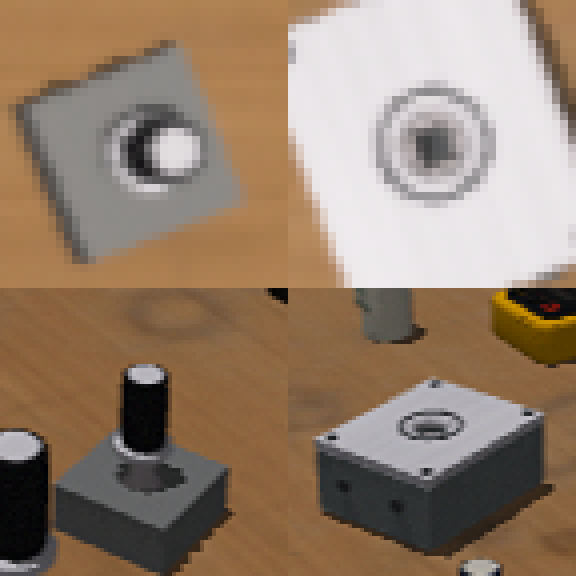

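The crops show the plug's bright top cap at top (391.5,231.3) and side (328.0,277.3). The socket ring centre is at top (265.9,221.5) and side (251.0,219.8).

Run:
```python
from h import *
T=snapshot("top");S=snapshot("side")
print("plug",tri([(T,391.5,231.3),(S,328.05,277.3)]).round(1),ray(T,391.5,231.3,76).round(1),ray(S,328.05,277.3,76).round(1))
print("mouth",tri([(T,265.9,221.5),(S,251.0,219.8)]).round(1),ray(T,265.9,221.5,48).round(1),ray(S,251,219.8,48).round(1))
def big(s,m,b):
    x0,y0,x1,y1=b;q=np.zeros(m.shape,np.uint8);q[y0:y1,x0:x1]=m[y0:y1,x0:x1]
    c=max(cv2.findContours(q,0,2)[0],key=cv2.contourArea);return cv2.minAreaRect(c)
t=T["pixels"];r=big(T,t.min(2)>150,(240,192,295,252));P=np.array([ray(T,*p,48)[:2] for p in cv2.boxPoints(r)])
print("lid",P.round(0).tolist(),P.mean(0),np.linalg.norm(np.diff(P,axis=0),axis=1))
i=t.astype(int);r=big(T,(abs(i[...,2]-i[...,0])<25),(368,213,408,250));P=np.array([ray(T,*p,24)[:2] for p in cv2.boxPoints(r)])
print("stand",P.round(0).tolist(),P.mean(0),np.linalg.norm(np.diff(P,axis=0),axis=1))
# neighbours of plug
for n,u,v,z in(("bigplug",403,266,90),("orange",369,260,60),("cap",317,239,34)):print(n,ray(T,u,v,z).round(0))
o=observe();from scipy.spatial.transform import Rotation as Q
print(Q.from_quat(o["eef_rot"]).as_matrix().round(3))
```

```text
plug [ 509.  -266.    76.5] [ 508.7 -266.    76. ] [ 509.9 -265.5   76. ]
mouth [534.1  52.6  49.9] [534.3  52.6  48. ] [535.9  56.1  48. ]
lid [[568.0, 112.0], [598.0, 32.0], [499.0, -5.0], [470.0, 75.0]] [533.83298681  53.5762796 ] [ 84.94844706 105.33043753  84.56459973]
stand [[524.0, -226.0], [546.0, -280.0], [493.0, -301.0], [472.0, -247.0]] [ 508.70929933 -263.60417218] [57.99160009 56.28033937 57.85464136]
bigplug [ 422. -290.   90.]
orange [ 436. -211.   60.]
cap [489. -81.  34.]
[[-0.929  0.371 -0.   ]
 [ 0.371  0.929 -0.001]
 [ 0.    -0.001 -1.   ]]
```

```bash
for i in 1 2; do :; done
python3 -m jog '[{"tx":-0.2,"ty":-0.23,"jaw":1},{"tx":-0.2,"ty":-0.23,"jaw":1},{"tx":-0.2,"ty":-0.23,"jaw":1},{"tx":-0.2,"ty":-0.23,"jaw":1},{"tx":-0.2,"ty":-0.23,"jaw":1},{"tx":-0.2,"ty":-0.23,"jaw":1},{"tx":-0.2,"ty":-0.23,"jaw":1},{"tx":-0.2,"ty":-0.23,"jaw":1}]' 40
python3 -m jog '[{"tx":-0.2,"ty":-0.23,"jaw":1},{"tx":-0.2,"ty":-0.23,"jaw":1},{"tx":-0.2,"ty":-0.23,"jaw":1},{"tx":-0.2,"ty":-0.23,"jaw":1},{"tx":-0.2,"ty":-0.23,"jaw":1},{"tx":-0.2,"ty":-0.23,"jaw":1},{"tx":-0.2,"ty":-0.23,"jaw":1},{"tx":-0.2,"ty":-0.23,"jaw":1}]'
```

```text
schema error: expected keys tx, ty, tz, wx, wy, wz, jaw
schema error: expected keys tx, ty, tz, wx, wy, wz, jaw
```

```bash
python3 -m jog '[{"tx":-0.2,"ty":-0.23,"tz":0,"wx":0,"wy":0,"wz":0,"jaw":1},{"tx":-0.2,"ty":-0.23,"tz":0,"wx":0,"wy":0,"wz":0,"jaw":1},{"tx":-0.2,"ty":-0.23,"tz":0,"wx":0,"wy":0,"wz":0,"jaw":1},{"tx":-0.2,"ty":-0.23,"tz":0,"wx":0,"wy":0,"wz":0,"jaw":1},{"tx":-0.2,"ty":-0.23,"tz":0,"wx":0,"wy":0,"wz":0,"jaw":1},{"tx":-0.2,"ty":-0.23,"tz":0,"wx":0,"wy":0,"wz":0,"jaw":1},{"tx":-0.2,"ty":-0.23,"tz":0,"wx":0,"wy":0,"wz":0,"jaw":1},{"tx":-0.2,"ty":-0.23,"tz":0,"wx":0,"wy":0,"wz":0,"jaw":1}]' 40
```

```text
time: 0.97
tool_pos: [319.0, 279.4, 231.3]
eef_rot: [0.189, 0.982, 0.0, 0.0]
force: [1.5, 0.1, 0.3]
grip_width: 0.999
grip_force: 0.0
```

```bash
python3 -m jog '[{"tx":-0.2,"ty":-0.23,"tz":0,"wx":0,"wy":0,"wz":0,"jaw":1},{"tx":-0.2,"ty":-0.23,"tz":0,"wx":0,"wy":0,"wz":0,"jaw":1},{"tx":-0.2,"ty":-0.23,"tz":0,"wx":0,"wy":0,"wz":0,"jaw":1},{"tx":-0.2,"ty":-0.23,"tz":0,"wx":0,"wy":0,"wz":0,"jaw":1},{"tx":-0.2,"ty":-0.23,"tz":0,"wx":0,"wy":0,"wz":0,"jaw":1},{"tx":-0.2,"ty":-0.23,"tz":0,"wx":0,"wy":0,"wz":0,"jaw":1},{"tx":-0.2,"ty":-0.23,"tz":0,"wx":0,"wy":0,"wz":0,"jaw":1},{"tx":-0.2,"ty":-0.23,"tz":0,"wx":0,"wy":0,"wz":0,"jaw":1}]'
python3 -m jog '[{"tx":-0.2,"ty":-0.23,"tz":0.05,"wx":0,"wy":0,"wz":0,"jaw":1},{"tx":-0.2,"ty":-0.23,"tz":0.1,"wx":0,"wy":0,"wz":0,"jaw":1},{"tx":-0.2,"ty":-0.23,"tz":0.1,"wx":0,"wy":0,"wz":0,"jaw":1},{"tx":-0.2,"ty":-0.23,"tz":0.1,"wx":0,"wy":0,"wz":0,"jaw":1},{"tx":-0.2,"ty":-0.23,"tz":0.1,"wx":0,"wy":0,"wz":0,"jaw":1},{"tx":-0.2,"ty":-0.23,"tz":0.1,"wx":0,"wy":0,"wz":0,"jaw":1},{"tx":-0.15,"ty":-0.18,"tz":0.05,"wx":0,"wy":0,"wz":0,"jaw":1},{"tx":0,"ty":0,"tz":0,"wx":0,"wy":0,"wz":0,"jaw":1}]'
```

```text
time: 1.63
tool_pos: [415.5, 2.9, 231.5]
eef_rot: [0.189, 0.982, 0.0, 0.0]
force: [0.7, 0.1, -0.3]
grip_width: 1.002
grip_force: 0.0
time: 2.3
tool_pos: [495.9, -233.3, 155.9]
eef_rot: [0.191, 0.982, -0.0, -0.002]
force: [-1.0, 0.1, -0.2]
grip_width: 1.002
grip_force: 0.0
```

```bash
python3 -m jog '[{"tx":-0.1,"ty":-0.1,"tz":0.1,"wx":0,"wy":0,"wz":0,"jaw":1},{"tx":-0.1,"ty":-0.1,"tz":0.1,"wx":0,"wy":0,"wz":0,"jaw":1},{"tx":0,"ty":0,"tz":0.1,"wx":0,"wy":0,"wz":0,"jaw":1},{"tx":0,"ty":0,"tz":0,"wx":0,"wy":0,"wz":0,"jaw":1},{"tx":0,"ty":0,"tz":0,"wx":0,"wy":0,"wz":0,"jaw":1},{"tx":0,"ty":0,"tz":0,"wx":0,"wy":0,"wz":0,"jaw":1},{"tx":0,"ty":0,"tz":0,"wx":0,"wy":0,"wz":0,"jaw":1},{"tx":0,"ty":0,"tz":0,"wx":0,"wy":0,"wz":0,"jaw":1}]'
```

```text
time: 2.97
tool_pos: [510.2, -259.9, 124.6]
eef_rot: [0.188, 0.982, -0.0, 0.001]
force: [-0.3, 0.9, -0.0]
grip_width: 1.0
grip_force: 0.0
```

```bash
python3 -m jog '[{"tx":-0.01,"ty":-0.05,"tz":0,"wx":0,"wy":0,"wz":0,"jaw":1},{"tx":0,"ty":0,"tz":0.13,"wx":0,"wy":0,"wz":0,"jaw":1},{"tx":0,"ty":0,"tz":0.13,"wx":0,"wy":0,"wz":0,"jaw":1},{"tx":0,"ty":0,"tz":0.13,"wx":0,"wy":0,"wz":0,"jaw":1},{"tx":0,"ty":0,"tz":0.13,"wx":0,"wy":0,"wz":0,"jaw":1},{"tx":0,"ty":0,"tz":0.1,"wx":0,"wy":0,"wz":0,"jaw":1},{"tx":0,"ty":0,"tz":0.03,"wx":0,"wy":0,"wz":0,"jaw":1},{"tx":0,"ty":0,"tz":0,"wx":0,"wy":0,"wz":0,"jaw":1}]'
python3 - <<'E'
from h import *
T=snapshot("top");S=snapshot("side")
cv2.imwrite("pics/c2.png",np.hstack([crop(T,390,228,36,5.5),crop(S,328,280,36,5.5)]))
print(observe()["tool_pos"])
E
```

```text
time: 3.63
tool_pos: [508.1, -266.1, 44.2]
eef_rot: [0.189, 0.982, 0.0, -0.001]
force: [-1.1, -0.5, -0.2]
grip_width: 1.001
grip_force: 0.0
[ 509.07932751 -266.6849677    46.20696641]
```

View pics/c2.png

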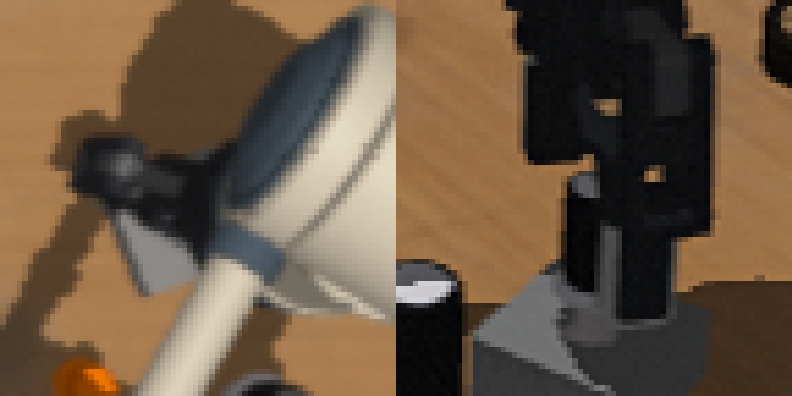

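The side crop shows the plug between the two open fingers, with the near finger just right of it and its tip level with the flange; the top view is blocked by the arm. Ready to close.

```bash
python3 -m jog '[{"tx":0,"ty":0,"tz":0,"wx":0,"wy":0,"wz":0,"jaw":0},{"tx":0,"ty":0,"tz":0,"wx":0,"wy":0,"wz":0,"jaw":0},{"tx":0,"ty":0,"tz":0,"wx":0,"wy":0,"wz":0,"jaw":0},{"tx":0,"ty":0,"tz":0,"wx":0,"wy":0,"wz":0,"jaw":0},{"tx":0,"ty":0,"tz":0,"wx":0,"wy":0,"wz":0,"jaw":0},{"tx":0,"ty":0,"tz":0,"wx":0,"wy":0,"wz":0,"jaw":0},{"tx":0,"ty":0,"tz":0,"wx":0,"wy":0,"wz":0,"jaw":0},{"tx":0,"ty":0,"tz":0,"wx":0,"wy":0,"wz":0,"jaw":0}]' 70
```

```text
time: 4.4
tool_pos: [508.9, -266.4, 45.8]
eef_rot: [0.189, 0.982, -0.0, 0.0]
force: [-0.3, 0.6, 2.2]
grip_width: 0.209
grip_force: 68.2
```

```bash
python3 -m jog '[{"tx":0,"ty":0,"tz":-0.05,"wx":0,"wy":0,"wz":0,"jaw":0},{"tx":0,"ty":0,"tz":-0.1,"wx":0,"wy":0,"wz":0,"jaw":0},{"tx":0,"ty":0,"tz":-0.15,"wx":0,"wy":0,"wz":0,"jaw":0},{"tx":0,"ty":0,"tz":-0.15,"wx":0,"wy":0,"wz":0,"jaw":0},{"tx":0,"ty":0,"tz":-0.15,"wx":0,"wy":0,"wz":0,"jaw":0},{"tx":0,"ty":0,"tz":-0.1,"wx":0,"wy":0,"wz":0,"jaw":0},{"tx":0,"ty":0,"tz":-0.05,"wx":0,"wy":0,"wz":0,"jaw":0},{"tx":0,"ty":0,"tz":0,"wx":0,"wy":0,"wz":0,"jaw":0}]'
python3 -m jog '[{"tx":0.03,"ty":0.1,"tz":0,"wx":0,"wy":0,"wz":0,"jaw":0},{"tx":0.06,"ty":0.2,"tz":0,"wx":0,"wy":0,"wz":0,"jaw":0},{"tx":0.06,"ty":0.2,"tz":0,"wx":0,"wy":0,"wz":0,"jaw":0},{"tx":0.06,"ty":0.2,"tz":0,"wx":0,"wy":0,"wz":0,"jaw":0},{"tx":0.06,"ty":0.2,"tz":0,"wx":0,"wy":0,"wz":0,"jaw":0},{"tx":0.06,"ty":0.2,"tz":0,"wx":0,"wy":0,"wz":0,"jaw":0},{"tx":0.06,"ty":0.2,"tz":0,"wx":0,"wy":0,"wz":0,"jaw":0},{"tx":0.06,"ty":0.2,"tz":0,"wx":0,"wy":0,"wz":0,"jaw":0}]'
python3 -m jog '[{"tx":0.06,"ty":0.2,"tz":0,"wx":0,"wy":0,"wz":0,"jaw":0},{"tx":0.06,"ty":0.2,"tz":0,"wx":0,"wy":0,"wz":0,"jaw":0},{"tx":0.06,"ty":0.2,"tz":0,"wx":0,"wy":0,"wz":0,"jaw":0},{"tx":0.06,"ty":0.2,"tz":0,"wx":0,"wy":0,"wz":0,"jaw":0},{"tx":0.06,"ty":0.2,"tz":0,"wx":0,"wy":0,"wz":0,"jaw":0},{"tx":0.04,"ty":0.05,"tz":0,"wx":0,"wy":0,"wz":0,"jaw":0},{"tx":0,"ty":0,"tz":0,"wx":0,"wy":0,"wz":0,"jaw":0},{"tx":0,"ty":0,"tz":0,"wx":0,"wy":0,"wz":0,"jaw":0}]'
python3 - <<'E'
from h import *
S=snapshot("side");T=snapshot("top")
print(observe()["tool_pos"],proj(S,[534.5,53,100]),proj(S,[534.5,53,48]))
cv2.imwrite("pics/c3.png",np.hstack([crop(S,252,200,48,8)]))
E
```

```text
time: 5.07
tool_pos: [509.3, -266.8, 137.4]
eef_rot: [0.189, 0.982, -0.001, 0.001]
force: [0.5, -0.7, -1.9]
grip_width: 0.214
grip_force: 68.4
time: 5.73
tool_pos: [524.3, -77.1, 133.5]
eef_rot: [0.189, 0.982, 0.0, -0.001]
force: [0.4, 0.9, -2.3]
grip_width: 0.213
grip_force: 68.6
time: 6.4
tool_pos: [533.4, 53.1, 134.2]
eef_rot: [0.188, 0.982, -0.001, -0.001]
force: [-0.4, -0.6, -1.9]
grip_width: 0.212
grip_force: 68.7
[533.78909649  52.10636547 134.7184181 ] (np.float64(250.26851364950102), np.float64(199.5314664769176)) (np.float64(251.14240151596437), np.float64(220.4443182109641))
```

View pics/c3.png

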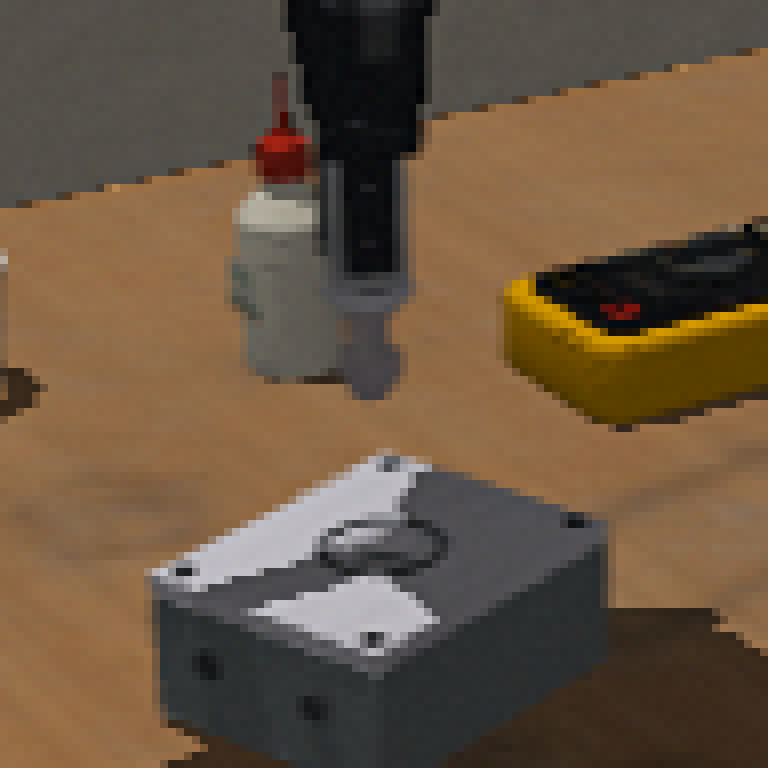

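The side crop shows the held plug upright. Its axis is at u≈249.8 and the socket centre at u≈251.1, so it is about 0.8 mm off. I'll correct by +0.6 mm in x and descend to just above the mouth.

```bash
python3 -m jog '[{"tx":-0.005,"ty":0,"tz":0.04,"wx":0,"wy":0,"wz":0,"jaw":0},{"tx":0,"ty":0,"tz":0.08,"wx":0,"wy":0,"wz":0,"jaw":0},{"tx":0,"ty":0,"tz":0.1,"wx":0,"wy":0,"wz":0,"jaw":0},{"tx":0,"ty":0,"tz":0.1,"wx":0,"wy":0,"wz":0,"jaw":0},{"tx":0,"ty":0,"tz":0.05,"wx":0,"wy":0,"wz":0,"jaw":0},{"tx":0,"ty":0,"tz":0.01,"wx":0,"wy":0,"wz":0,"jaw":0},{"tx":0,"ty":0,"tz":0,"wx":0,"wy":0,"wz":0,"jaw":0},{"tx":0,"ty":0,"tz":0,"wx":0,"wy":0,"wz":0,"jaw":0}]'
python3 - <<'E'
from h import *
S=snapshot("side")
print(observe()["tool_pos"],observe()["force"])
cv2.imwrite("pics/c4.png",crop(S,252,212,30,12))
E
```

```text
time: 7.17
tool_pos: [534.8, 52.8, 89.9]
eef_rot: [0.189, 0.982, 0.0, 0.0]
force: [0.0, 0.7, -2.2]
grip_width: 0.214
grip_force: 68.7
[535.0162757   52.80474255  90.3230761 ] [ 0.32692902  0.47677739 -1.71045633]
```

View pics/c4.png

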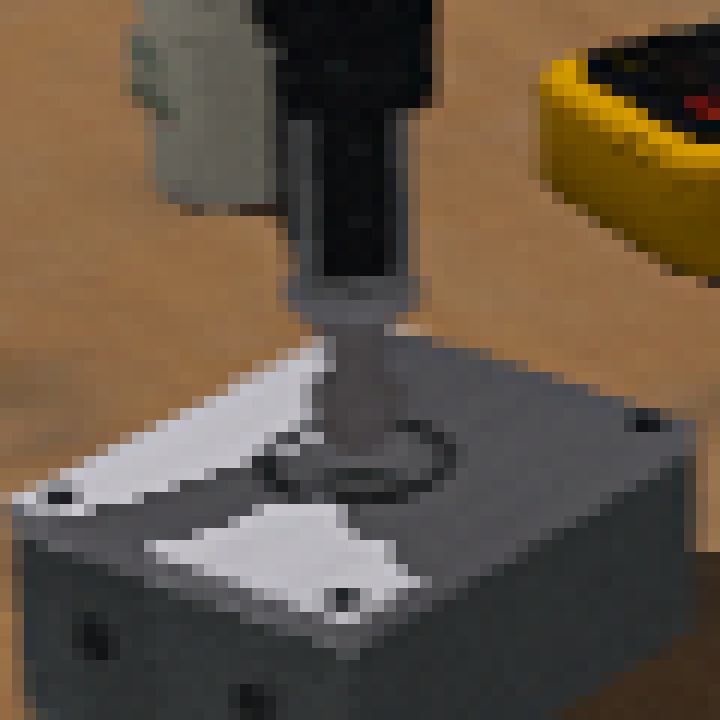

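The nose is centred over the socket ring: nose u≈360, flange and ring u≈354 in the crop, which is within 1 mm. It stands a few mm above the mouth, so I'll enter slowly.

```bash
python3 -m jog '[{"tx":0,"ty":0,"tz":0.01,"wx":0,"wy":0,"wz":0,"jaw":0},{"tx":0,"ty":0,"tz":0.01,"wx":0,"wy":0,"wz":0,"jaw":0},{"tx":0,"ty":0,"tz":0.01,"wx":0,"wy":0,"wz":0,"jaw":0},{"tx":0,"ty":0,"tz":0.01,"wx":0,"wy":0,"wz":0,"jaw":0},{"tx":0,"ty":0,"tz":0.01,"wx":0,"wy":0,"wz":0,"jaw":0},{"tx":0,"ty":0,"tz":0.01,"wx":0,"wy":0,"wz":0,"jaw":0},{"tx":0,"ty":0,"tz":0.01,"wx":0,"wy":0,"wz":0,"jaw":0},{"tx":0,"ty":0,"tz":0,"wx":0,"wy":0,"wz":0,"jaw":0}]'
```

```text
time: 7.88
tool_pos: [534.5, 52.8, 80.9]
eef_rot: [0.189, 0.982, -0.0, -0.0]
force: [0.5, -0.0, -1.4]
grip_width: 0.21
grip_force: 68.7
```

```bash
python3 -m jog '[{"tx":0,"ty":0,"tz":0.005,"wx":0,"wy":0,"wz":0,"jaw":0},{"tx":0,"ty":0,"tz":0.005,"wx":0,"wy":0,"wz":0,"jaw":0},{"tx":0,"ty":0,"tz":0.005,"wx":0,"wy":0,"wz":0,"jaw":0},{"tx":0,"ty":0,"tz":0.005,"wx":0,"wy":0,"wz":0,"jaw":0},{"tx":0,"ty":0,"tz":0.005,"wx":0,"wy":0,"wz":0,"jaw":0},{"tx":0,"ty":0,"tz":0.005,"wx":0,"wy":0,"wz":0,"jaw":0},{"tx":0,"ty":0,"tz":0.005,"wx":0,"wy":0,"wz":0,"jaw":0},{"tx":0,"ty":0,"tz":0,"wx":0,"wy":0,"wz":0,"jaw":0}]'
```

```text
time: 8.55
tool_pos: [534.6, 52.8, 76.9]
eef_rot: [0.189, 0.982, -0.0, -0.0]
force: [-0.2, 0.2, -1.5]
grip_width: 0.212
grip_force: 68.7
```

```bash
python3 -m jog '[{"tx":0,"ty":0,"tz":0.005,"wx":0,"wy":0,"wz":0,"jaw":0},{"tx":0,"ty":0,"tz":0.005,"wx":0,"wy":0,"wz":0,"jaw":0},{"tx":0,"ty":0,"tz":0.005,"wx":0,"wy":0,"wz":0,"jaw":0},{"tx":0,"ty":0,"tz":0.005,"wx":0,"wy":0,"wz":0,"jaw":0},{"tx":0,"ty":0,"tz":0.005,"wx":0,"wy":0,"wz":0,"jaw":0},{"tx":0,"ty":0,"tz":0.005,"wx":0,"wy":0,"wz":0,"jaw":0},{"tx":0,"ty":0,"tz":0,"wx":0,"wy":0,"wz":0,"jaw":0},{"tx":0,"ty":0,"tz":0,"wx":0,"wy":0,"wz":0,"jaw":0}]'
```

```text
time: 9.22
tool_pos: [534.8, 52.9, 73.6]
eef_rot: [0.189, 0.982, 0.0, 0.0]
force: [1.1, 1.5, -2.3]
grip_width: 0.214
grip_force: 68.8
```

```bash
python3 -m jog '[{"tx":0,"ty":0,"tz":0.005,"wx":0,"wy":0,"wz":0,"jaw":0},{"tx":0,"ty":0,"tz":0.005,"wx":0,"wy":0,"wz":0,"jaw":0},{"tx":0,"ty":0,"tz":0.005,"wx":0,"wy":0,"wz":0,"jaw":0},{"tx":0,"ty":0,"tz":0.005,"wx":0,"wy":0,"wz":0,"jaw":0},{"tx":0,"ty":0,"tz":0,"wx":0,"wy":0,"wz":0,"jaw":0},{"tx":0,"ty":0,"tz":0,"wx":0,"wy":0,"wz":0,"jaw":0},{"tx":0,"ty":0,"tz":0,"wx":0,"wy":0,"wz":0,"jaw":0},{"tx":0,"ty":0,"tz":0,"wx":0,"wy":0,"wz":0,"jaw":0}]'
```

```text
time: 9.88
tool_pos: [535.1, 52.9, 72.0]
eef_rot: [0.189, 0.982, 0.0, 0.001]
force: [-0.7, 0.6, 5.8]
grip_width: 0.209
grip_force: 68.9
```

```bash
python3 -m jog '[{"tx":0,"ty":0,"tz":0.005,"wx":0,"wy":0,"wz":0,"jaw":0},{"tx":0,"ty":0,"tz":0.005,"wx":0,"wy":0,"wz":0,"jaw":0},{"tx":0,"ty":0,"tz":0.005,"wx":0,"wy":0,"wz":0,"jaw":0},{"tx":0,"ty":0,"tz":0.005,"wx":0,"wy":0,"wz":0,"jaw":0},{"tx":0,"ty":0,"tz":0,"wx":0,"wy":0,"wz":0,"jaw":0},{"tx":0,"ty":0,"tz":0,"wx":0,"wy":0,"wz":0,"jaw":0},{"tx":0,"ty":0,"tz":0,"wx":0,"wy":0,"wz":0,"jaw":0},{"tx":0,"ty":0,"tz":0,"wx":0,"wy":0,"wz":0,"jaw":0}]'
```

```text
time: 10.55
tool_pos: [535.5, 52.9, 70.9]
eef_rot: [0.189, 0.982, 0.0, 0.001]
force: [-1.6, 0.5, 10.5]
grip_width: 0.213
grip_force: 69.6
```

```bash
python3 -m jog '[{"tx":0,"ty":0,"tz":0.005,"wx":0,"wy":0,"wz":0,"jaw":0},{"tx":0,"ty":0,"tz":0.005,"wx":0,"wy":0,"wz":0,"jaw":0},{"tx":0,"ty":0,"tz":0.005,"wx":0,"wy":0,"wz":0,"jaw":0},{"tx":0,"ty":0,"tz":0,"wx":0,"wy":0,"wz":0,"jaw":0},{"tx":0,"ty":0,"tz":0,"wx":0,"wy":0,"wz":0,"jaw":0},{"tx":0,"ty":0,"tz":0,"wx":0,"wy":0,"wz":0,"jaw":0},{"tx":0,"ty":0,"tz":0,"wx":0,"wy":0,"wz":0,"jaw":0},{"tx":0,"ty":0,"tz":0,"wx":0,"wy":0,"wz":0,"jaw":0}]'
```

```text
time: 11.22
tool_pos: [535.8, 53.0, 70.2]
eef_rot: [0.189, 0.982, 0.001, 0.002]
force: [-5.1, 1.0, 15.3]
grip_width: 0.211
grip_force: 70.2
```

```bash
python3 -m jog '[{"tx":0.005,"ty":-0.002,"tz":0,"wx":0,"wy":0,"wz":0,"jaw":0},{"tx":0.005,"ty":-0.002,"tz":0,"wx":0,"wy":0,"wz":0,"jaw":0},{"tx":0,"ty":0,"tz":0,"wx":0,"wy":0,"wz":0,"jaw":0},{"tx":0,"ty":0,"tz":0.003,"wx":0,"wy":0,"wz":0,"jaw":0},{"tx":0,"ty":0,"tz":0.003,"wx":0,"wy":0,"wz":0,"jaw":0},{"tx":0,"ty":0,"tz":0,"wx":0,"wy":0,"wz":0,"jaw":0},{"tx":0,"ty":0,"tz":0,"wx":0,"wy":0,"wz":0,"jaw":0},{"tx":0,"ty":0,"tz":0,"wx":0,"wy":0,"wz":0,"jaw":0}]'; python3 -c "
from bench import *
o=observe();print(o['force'],o['ft_torque'],o['tool_pos'])"
```

```text
time: 11.88
tool_pos: [535.5, 53.0, 70.1]
eef_rot: [0.189, 0.982, 0.001, 0.003]
force: [-2.3, 1.7, 15.9]
grip_width: 0.212
grip_force: 70.2
[-2.33445354  1.66975613 15.90605615] [ 0.29065494  0.27891465 -0.03339476] [535.4571905   52.99596859  70.14340077]
```

```bash
python3 -m jog '[{"tx":0.005,"ty":0.002,"tz":0,"wx":0,"wy":0,"wz":0,"jaw":0},{"tx":0,"ty":0,"tz":0.002,"wx":0,"wy":0,"wz":0,"jaw":0},{"tx":0,"ty":0,"tz":0.002,"wx":0,"wy":0,"wz":0,"jaw":0},{"tx":0,"ty":0,"tz":0.002,"wx":0,"wy":0,"wz":0,"jaw":0},{"tx":0,"ty":0,"tz":0,"wx":0,"wy":0,"wz":0,"jaw":0},{"tx":0,"ty":0,"tz":0,"wx":0,"wy":0,"wz":0,"jaw":0},{"tx":0,"ty":0,"tz":0,"wx":0,"wy":0,"wz":0,"jaw":0},{"tx":0,"ty":0,"tz":0,"wx":0,"wy":0,"wz":0,"jaw":0}]'; python3 -c "
from bench import *
o=observe();print(o['force'],o['ft_torque'],o['tool_pos'])"
```

```text
time: 12.55
tool_pos: [535.4, 53.1, 69.9]
eef_rot: [0.189, 0.982, 0.001, 0.004]
force: [-1.1, 0.3, 17.0]
grip_width: 0.211
grip_force: 70.2
[-1.06798787  0.28038029 16.96982752] [-0.00899654  0.24996786  0.04107348] [535.36909063  53.13976399  69.91498965]
```

```bash
python3 -m jog '[{"tx":0,"ty":0,"tz":0,"wx":0.001,"wy":0.004,"wz":0,"jaw":0},{"tx":0,"ty":0,"tz":0.002,"wx":0,"wy":0,"wz":0,"jaw":0},{"tx":0,"ty":0,"tz":0.002,"wx":0,"wy":0,"wz":0,"jaw":0},{"tx":0,"ty":0,"tz":0.001,"wx":0,"wy":0,"wz":0,"jaw":0},{"tx":0,"ty":0,"tz":0,"wx":0,"wy":0,"wz":0,"jaw":0},{"tx":0,"ty":0,"tz":0,"wx":0,"wy":0,"wz":0,"jaw":0},{"tx":0,"ty":0,"tz":0,"wx":0,"wy":0,"wz":0,"jaw":0},{"tx":0,"ty":0,"tz":0,"wx":0,"wy":0,"wz":0,"jaw":0}]'; python3 -c "
from bench import *
o=observe();print(o['force'],o['ft_torque'],o['tool_pos'])"
```

```text
time: 13.22
tool_pos: [535.6, 53.1, 69.7]
eef_rot: [0.189, 0.982, 0.001, -0.0]
force: [-1.8, 0.0, 18.6]
grip_width: 0.214
grip_force: 70.3
[-1.80642711  0.03414367 18.62906629] [0.04473891 0.25630369 0.04498143] [535.60029676  53.12022807  69.74620746]
```

```bash
python3 -m jog '[{"tx":0.005,"ty":-0.002,"tz":0,"wx":0,"wy":0,"wz":0,"jaw":0},{"tx":0.003,"ty":-0.001,"tz":0.001,"wx":0,"wy":0,"wz":0,"jaw":0},{"tx":0,"ty":0,"tz":0.001,"wx":0,"wy":0,"wz":0,"jaw":0},{"tx":0,"ty":0,"tz":0.001,"wx":0,"wy":0,"wz":0,"jaw":0},{"tx":0,"ty":0,"tz":0,"wx":0,"wy":0,"wz":0,"jaw":0},{"tx":0,"ty":0,"tz":0,"wx":0,"wy":0,"wz":0,"jaw":0},{"tx":0,"ty":0,"tz":0,"wx":0,"wy":0,"wz":0,"jaw":0},{"tx":0,"ty":0,"tz":0,"wx":0,"wy":0,"wz":0,"jaw":0}]'
python3 - <<'E'
from h import *
S=snapshot("side")
o=observe();print(o['force'],o['ft_torque'],o['tool_pos'])
cv2.imwrite("pics/c5.png",crop(S,252,212,30,12))
E
```

```text
time: 13.88
tool_pos: [535.2, 53.2, 69.7]
eef_rot: [0.189, 0.982, 0.001, 0.001]
force: [1.0, 0.5, 18.5]
grip_width: 0.21
grip_force: 70.4
[ 0.09603575  1.2927551  17.58304609] [ 0.03912398 -0.13833191  0.03419677] [535.25618211  53.1676927   69.67432118]
```

View pics/c5.png

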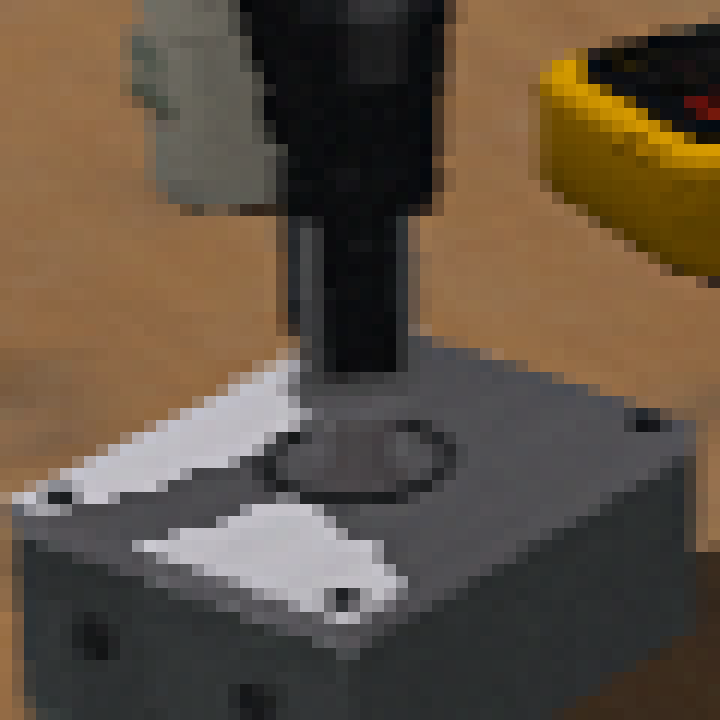

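The side crop shows the plug upright in the ring, with the flange about 14 mm above the lid and no slip in the fingers. It is on the latch ramp, so I'll keep pressing gently.

```bash
python3 -m jog '[{"tx":0,"ty":0,"tz":0.002,"wx":0,"wy":0,"wz":0,"jaw":0},{"tx":0,"ty":0,"tz":0.002,"wx":0,"wy":0,"wz":0,"jaw":0},{"tx":0,"ty":0,"tz":0.002,"wx":0,"wy":0,"wz":0,"jaw":0},{"tx":0,"ty":0,"tz":0,"wx":0,"wy":0,"wz":0,"jaw":0},{"tx":0,"ty":0,"tz":0,"wx":0,"wy":0,"wz":0,"jaw":0},{"tx":0,"ty":0,"tz":0,"wx":0,"wy":0,"wz":0,"jaw":0},{"tx":0,"ty":0,"tz":0,"wx":0,"wy":0,"wz":0,"jaw":0},{"tx":0,"ty":0,"tz":0,"wx":0,"wy":0,"wz":0,"jaw":0}]'
python3 - <<'E'
from h import *
o=observe();print(o['force'],o['ft_torque'],o['tool_pos'])
E
```

```text
time: 14.6
tool_pos: [535.3, 53.2, 69.4]
eef_rot: [0.189, 0.982, 0.001, 0.001]
force: [-0.3, 0.7, 19.2]
grip_width: 0.213
grip_force: 70.4
[-0.25569269  0.68663451 19.22700845] [ 0.07986926 -0.02473478  0.0173943 ] [535.30553664  53.18130087  69.40534239]
```

```bash
python3 -m jog '[{"tx":0,"ty":0,"tz":0.002,"wx":0,"wy":0,"wz":0,"jaw":0},{"tx":0,"ty":0,"tz":0.002,"wx":0,"wy":0,"wz":0,"jaw":0},{"tx":0,"ty":0,"tz":0.001,"wx":0,"wy":0,"wz":0,"jaw":0},{"tx":0,"ty":0,"tz":0,"wx":0,"wy":0,"wz":0,"jaw":0},{"tx":0,"ty":0,"tz":0,"wx":0,"wy":0,"wz":0,"jaw":0},{"tx":0,"ty":0,"tz":0,"wx":0,"wy":0,"wz":0,"jaw":0},{"tx":0,"ty":0,"tz":0,"wx":0,"wy":0,"wz":0,"jaw":0},{"tx":0,"ty":0,"tz":0,"wx":0,"wy":0,"wz":0,"jaw":0}]'
python3 - <<'E'
from h import *
o=observe();print(o['force'],o['ft_torque'],o['tool_pos'])
E
```

```text
time: 15.27
tool_pos: [535.3, 53.2, 68.8]
eef_rot: [0.189, 0.982, 0.001, 0.001]
force: [-0.7, 0.3, 20.9]
grip_width: 0.214
grip_force: 70.5
[-0.68920149  0.32124616 20.85103485] [0.0825983  0.09030038 0.03202343] [535.28199606  53.19243059  68.81961757]
```

```bash
python3 -m jog '[{"tx":0,"ty":0,"tz":0.002,"wx":0,"wy":0,"wz":0,"jaw":0},{"tx":0,"ty":0,"tz":0.002,"wx":0,"wy":0,"wz":0,"jaw":0},{"tx":0,"ty":0,"tz":0,"wx":0,"wy":0,"wz":0,"jaw":0},{"tx":0,"ty":0,"tz":0,"wx":0,"wy":0,"wz":0,"jaw":0},{"tx":0,"ty":0,"tz":0,"wx":0,"wy":0,"wz":0,"jaw":0},{"tx":0,"ty":0,"tz":0,"wx":0,"wy":0,"wz":0,"jaw":0},{"tx":0,"ty":0,"tz":0,"wx":0,"wy":0,"wz":0,"jaw":0},{"tx":0,"ty":0,"tz":0,"wx":0,"wy":0,"wz":0,"jaw":0}]'
python3 - <<'E'
from h import *
o=observe();print(o['force'],o['ft_torque'],o['tool_pos'])
E
```

```text
time: 15.93
tool_pos: [534.0, 53.2, 65.1]
eef_rot: [0.189, 0.982, 0.0, -0.001]
force: [2.4, 0.5, 9.0]
grip_width: 0.213
grip_force: 69.8
[2.35753097 0.50679517 9.04250833] [ 0.1617916  -0.43031001 -0.01018343] [533.95586569  53.24860817  65.05258285]
```

```bash
python3 -m jog '[{"tx":-0.004,"ty":0.001,"tz":0.004,"wx":0,"wy":0,"wz":0,"jaw":0},{"tx":-0.003,"ty":0.001,"tz":0.004,"wx":0,"wy":0,"wz":0,"jaw":0},{"tx":-0.002,"ty":0,"tz":0.004,"wx":0,"wy":0,"wz":0,"jaw":0},{"tx":0,"ty":0,"tz":0.004,"wx":0,"wy":0,"wz":0,"jaw":0},{"tx":0,"ty":0,"tz":0,"wx":0,"wy":0,"wz":0,"jaw":0},{"tx":0,"ty":0,"tz":0,"wx":0,"wy":0,"wz":0,"jaw":0},{"tx":0,"ty":0,"tz":0,"wx":0,"wy":0,"wz":0,"jaw":0},{"tx":0,"ty":0,"tz":0,"wx":0,"wy":0,"wz":0,"jaw":0}]'
python3 - <<'E'
from h import *
o=observe();print(o['force'],o['ft_torque'],o['tool_pos'])
E
```

```text
time: 16.6
tool_pos: [532.7, 52.9, 60.1]
eef_rot: [0.189, 0.982, -0.0, -0.005]
force: [4.0, 0.0, -2.0]
grip_width: 0.212
grip_force: 68.8
[ 4.00022481  0.0413757  -1.97683776] [ 0.09813042 -0.52940335 -0.00591388] [532.74945107  52.94093667  60.05129107]
```

```bash
python3 -m jog '[{"tx":-0.005,"ty":0.002,"tz":0,"wx":-0.001,"wy":-0.004,"wz":0,"jaw":0},{"tx":-0.005,"ty":0.002,"tz":0.004,"wx":0,"wy":0,"wz":0,"jaw":0},{"tx":0,"ty":0,"tz":0.004,"wx":0,"wy":0,"wz":0,"jaw":0},{"tx":0,"ty":0,"tz":0.004,"wx":0,"wy":0,"wz":0,"jaw":0},{"tx":0,"ty":0,"tz":0.004,"wx":0,"wy":0,"wz":0,"jaw":0},{"tx":0,"ty":0,"tz":0,"wx":0,"wy":0,"wz":0,"jaw":0},{"tx":0,"ty":0,"tz":0,"wx":0,"wy":0,"wz":0,"jaw":0},{"tx":0,"ty":0,"tz":0,"wx":0,"wy":0,"wz":0,"jaw":0}]'
python3 - <<'E'
from h import *
o=observe();print(o['force'],o['ft_torque'],o['tool_pos'],o['eef_rot'])
E
```

```text
time: 17.27
tool_pos: [534.1, 53.0, 58.7]
eef_rot: [0.189, 0.982, -0.0, -0.0]
force: [1.6, 0.3, -2.4]
grip_width: 0.208
grip_force: 68.8
[ 1.64919836  0.31963419 -2.38801739] [ 0.12103063 -0.0814674  -0.02515173] [534.11234615  53.0160675   58.7176964 ] [ 1.88760674e-01  9.82023106e-01 -5.82248506e-05 -1.53319624e-04]
```

```bash
python3 -m jog '[{"tx":-0.002,"ty":0.001,"tz":0.004,"wx":0,"wy":0,"wz":0,"jaw":0},{"tx":-0.001,"ty":0,"tz":0.004,"wx":0,"wy":0,"wz":0,"jaw":0},{"tx":0,"ty":0,"tz":0.004,"wx":0,"wy":0,"wz":0,"jaw":0},{"tx":0,"ty":0,"tz":0.004,"wx":0,"wy":0,"wz":0,"jaw":0},{"tx":0,"ty":0,"tz":0.002,"wx":0,"wy":0,"wz":0,"jaw":0},{"tx":0,"ty":0,"tz":0,"wx":0,"wy":0,"wz":0,"jaw":0},{"tx":0,"ty":0,"tz":0,"wx":0,"wy":0,"wz":0,"jaw":0},{"tx":0,"ty":0,"tz":0,"wx":0,"wy":0,"wz":0,"jaw":0}]'
python3 - <<'E'
from h import *
o=observe();print(o['force'],o['ft_torque'],o['tool_pos'])
E
```

```text
time: 17.93
tool_pos: [534.5, 53.0, 56.6]
eef_rot: [0.189, 0.982, -0.0, -0.0]
force: [-0.1, 0.6, -1.3]
grip_width: 0.212
grip_force: 68.9
[-0.08895151  0.57377026 -1.30685113] [-0.00774614  0.01414293 -0.03571796] [534.53204119  53.01072834  56.5790475 ]
```

```bash
python3 -m jog '[{"tx":0,"ty":0,"tz":0.003,"wx":0,"wy":0,"wz":0,"jaw":0},{"tx":0,"ty":0,"tz":0.003,"wx":0,"wy":0,"wz":0,"jaw":0},{"tx":0,"ty":0,"tz":0.003,"wx":0,"wy":0,"wz":0,"jaw":0},{"tx":0,"ty":0,"tz":0.003,"wx":0,"wy":0,"wz":0,"jaw":0},{"tx":0,"ty":0,"tz":0.003,"wx":0,"wy":0,"wz":0,"jaw":0},{"tx":0,"ty":0,"tz":0,"wx":0,"wy":0,"wz":0,"jaw":0},{"tx":0,"ty":0,"tz":0,"wx":0,"wy":0,"wz":0,"jaw":0},{"tx":0,"ty":0,"tz":0,"wx":0,"wy":0,"wz":0,"jaw":0}]'
python3 - <<'E'
from h import *
o=observe();print(o['force'],o['ft_torque'],o['tool_pos'])
E
```

```text
time: 18.6
tool_pos: [534.7, 53.0, 55.8]
eef_rot: [0.189, 0.982, 0.0, 0.0]
force: [-3.9, 0.5, 5.9]
grip_width: 0.213
grip_force: 69.9
[-3.89655172  0.45526598  5.91003563] [-0.00435663  0.67798274 -0.09064922] [534.73405941  53.03039604  55.79885751]
```

```bash
python3 -m jog '[{"tx":0.003,"ty":-0.001,"tz":0.004,"wx":0,"wy":0,"wz":0,"jaw":0},{"tx":0.003,"ty":-0.001,"tz":0.004,"wx":0,"wy":0,"wz":0,"jaw":0},{"tx":0,"ty":0,"tz":0.002,"wx":0,"wy":0,"wz":0,"jaw":0},{"tx":0,"ty":0,"tz":0,"wx":0,"wy":0,"wz":0,"jaw":0},{"tx":0,"ty":0,"tz":0,"wx":0,"wy":0,"wz":0,"jaw":0},{"tx":0,"ty":0,"tz":0,"wx":0,"wy":0,"wz":0,"jaw":0},{"tx":0,"ty":0,"tz":0,"wx":0,"wy":0,"wz":0,"jaw":0},{"tx":0,"ty":0,"tz":0,"wx":0,"wy":0,"wz":0,"jaw":0}]'
python3 - <<'E'
from h import *
o=observe();print(o['force'],o['ft_torque'],o['tool_pos'])
S=snapshot("side");cv2.imwrite("pics/c6.png",crop(S,252,212,30,12))
E
```

```text
time: 19.27
tool_pos: [534.7, 53.0, 55.8]
eef_rot: [0.189, 0.982, 0.0, 0.001]
force: [-2.9, -0.3, 8.9]
grip_width: 0.21
grip_force: 70.3
[-2.91694839 -0.30251425  8.92148755] [-0.07433147  0.61488415 -0.05688083] [534.72990049  53.04718865  55.76151033]
```

View pics/c6.png

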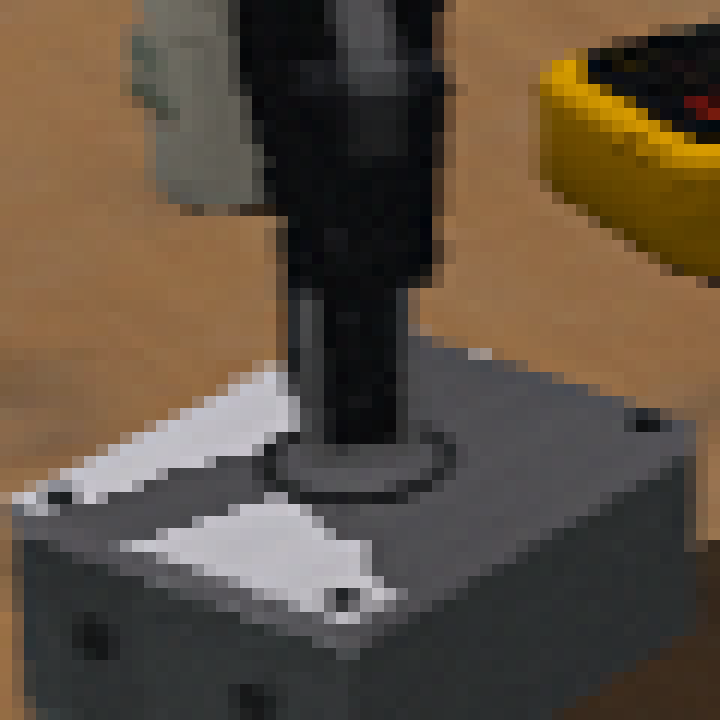

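The side crop shows the flange seated flush on the lid inside the socket ring (u≈355, v≈465), so the plug is home. Next is the tug, starting by taking up the free play.

```bash
python3 -m jog '[{"tx":0,"ty":0,"tz":-0.005,"wx":0,"wy":0,"wz":0,"jaw":0},{"tx":0,"ty":0,"tz":-0.005,"wx":0,"wy":0,"wz":0,"jaw":0},{"tx":0,"ty":0,"tz":-0.005,"wx":0,"wy":0,"wz":0,"jaw":0},{"tx":0,"ty":0,"tz":-0.005,"wx":0,"wy":0,"wz":0,"jaw":0},{"tx":0,"ty":0,"tz":-0.005,"wx":0,"wy":0,"wz":0,"jaw":0},{"tx":0,"ty":0,"tz":-0.005,"wx":0,"wy":0,"wz":0,"jaw":0},{"tx":0,"ty":0,"tz":0,"wx":0,"wy":0,"wz":0,"jaw":0},{"tx":0,"ty":0,"tz":0,"wx":0,"wy":0,"wz":0,"jaw":0}]'
python3 - <<'E'
from h import *
o=observe();print(o['force'],o['ft_torque'],o['tool_pos'])
E
```

```text
time: 19.98
tool_pos: [533.7, 53.3, 56.6]
eef_rot: [0.189, 0.982, 0.0, -0.0]
force: [4.2, 0.8, -3.7]
grip_width: 0.207
grip_force: 68.8
[ 4.17482284  0.78297972 -3.69412631] [ 0.25818628 -0.61500475 -0.03053758] [533.71624662  53.25029103  56.55377167]
```

```bash
python3 -m jog '[{"tx":-0.003,"ty":0.001,"tz":0,"wx":0,"wy":0,"wz":0,"jaw":0},{"tx":-0.003,"ty":0.001,"tz":0,"wx":0,"wy":0,"wz":0,"jaw":0},{"tx":0,"ty":0,"tz":-0.003,"wx":0,"wy":0,"wz":0,"jaw":0},{"tx":0,"ty":0,"tz":-0.003,"wx":0,"wy":0,"wz":0,"jaw":0},{"tx":0,"ty":0,"tz":-0.003,"wx":0,"wy":0,"wz":0,"jaw":0},{"tx":0,"ty":0,"tz":0,"wx":0,"wy":0,"wz":0,"jaw":0},{"tx":0,"ty":0,"tz":0,"wx":0,"wy":0,"wz":0,"jaw":0},{"tx":0,"ty":0,"tz":0,"wx":0,"wy":0,"wz":0,"jaw":0}]'
python3 - <<'E'
from h import *
o=observe();print(o['force'],o['ft_torque'],o['tool_pos'])
E
```

```text
time: 20.65
tool_pos: [534.5, 52.9, 58.4]
eef_rot: [0.189, 0.982, -0.0, -0.0]
force: [-0.7, 0.3, -1.8]
grip_width: 0.214
grip_force: 68.9
[-0.65486943  0.32254802 -1.75677635] [0.06568362 0.07094406 0.01817815] [534.49704928  52.94099163  58.42623274]
```

Now free, with 2.6 mm of play used and no latch load yet. I'll continue up in small steps.

```bash
python3 -m jog '[{"tx":0,"ty":0,"tz":-0.003,"wx":0,"wy":0,"wz":0,"jaw":0},{"tx":0,"ty":0,"tz":-0.003,"wx":0,"wy":0,"wz":0,"jaw":0},{"tx":0,"ty":0,"tz":-0.003,"wx":0,"wy":0,"wz":0,"jaw":0},{"tx":0,"ty":0,"tz":-0.003,"wx":0,"wy":0,"wz":0,"jaw":0},{"tx":0,"ty":0,"tz":-0.003,"wx":0,"wy":0,"wz":0,"jaw":0},{"tx":0,"ty":0,"tz":0,"wx":0,"wy":0,"wz":0,"jaw":0},{"tx":0,"ty":0,"tz":0,"wx":0,"wy":0,"wz":0,"jaw":0},{"tx":0,"ty":0,"tz":0,"wx":0,"wy":0,"wz":0,"jaw":0}]'
python3 - <<'E'
from h import *
o=observe();print(o['force'],o['ft_torque'],o['tool_pos'])
E
```

```text
time: 21.32
tool_pos: [534.6, 53.0, 60.1]
eef_rot: [0.189, 0.982, -0.0, -0.0]
force: [0.6, -0.1, -2.3]
grip_width: 0.215
grip_force: 68.8
[ 0.59581628 -0.11173555 -2.29218616] [0.06027718 0.00806589 0.04714672] [534.57862501  53.0118281   60.07893074]
```

```bash
python3 -m jog '[{"tx":0,"ty":0,"tz":-0.003,"wx":0,"wy":0,"wz":0,"jaw":0},{"tx":0,"ty":0,"tz":-0.003,"wx":0,"wy":0,"wz":0,"jaw":0},{"tx":0,"ty":0,"tz":-0.003,"wx":0,"wy":0,"wz":0,"jaw":0},{"tx":0,"ty":0,"tz":-0.003,"wx":0,"wy":0,"wz":0,"jaw":0},{"tx":0,"ty":0,"tz":0,"wx":0,"wy":0,"wz":0,"jaw":0},{"tx":0,"ty":0,"tz":0,"wx":0,"wy":0,"wz":0,"jaw":0},{"tx":0,"ty":0,"tz":0,"wx":0,"wy":0,"wz":0,"jaw":0},{"tx":0,"ty":0,"tz":0,"wx":0,"wy":0,"wz":0,"jaw":0}]'
python3 - <<'E'
from h import *
o=observe();print(o['force'],o['ft_torque'],o['tool_pos'])
E
```

```text
time: 21.98
tool_pos: [534.2, 53.0, 60.7]
eef_rot: [0.189, 0.982, -0.0, -0.001]
force: [3.1, 0.3, -12.6]
grip_width: 0.215
grip_force: 68.5
[  3.07983622   0.28074248 -12.60501951] [ 0.084878   -0.48456731  0.00737634] [534.19379162  53.04773594  60.68612986]
```

The latch has engaged at z≈60.7, reading −12.6 N including the plug's weight. I'll trim slightly and hold for more than half a second.

```bash
python3 -m jog '[{"tx":-0.003,"ty":0.001,"tz":-0.001,"wx":0,"wy":0,"wz":0,"jaw":0},{"tx":0,"ty":0,"tz":0,"wx":0,"wy":0,"wz":0,"jaw":0},{"tx":0,"ty":0,"tz":0,"wx":0,"wy":0,"wz":0,"jaw":0},{"tx":0,"ty":0,"tz":0,"wx":0,"wy":0,"wz":0,"jaw":0},{"tx":0,"ty":0,"tz":0,"wx":0,"wy":0,"wz":0,"jaw":0},{"tx":0,"ty":0,"tz":0,"wx":0,"wy":0,"wz":0,"jaw":0},{"tx":0,"ty":0,"tz":0,"wx":0,"wy":0,"wz":0,"jaw":0},{"tx":0,"ty":0,"tz":0,"wx":0,"wy":0,"wz":0,"jaw":0}]'
python3 - <<'E'
from h import *
o=observe();print(o['force'],o['ft_torque'],o['tool_pos'])
E
```

```text
time: 22.65
tool_pos: [534.4, 53.0, 60.9]
eef_rot: [0.189, 0.982, -0.0, -0.001]
force: [1.3, -0.7, -19.8]
grip_width: 0.21
grip_force: 68.7
[  1.34315322  -0.65000563 -19.81540127] [ 0.03770122 -0.15388879  0.01653363] [534.39991581  52.99139811  60.9109357 ]
```

The force crept up to −19.8 N as the arm settled, which is past the 16 N limit. I'll back off at once to about 12 N.

```bash
python3 -m jog '[{"tx":0,"ty":0,"tz":0.004,"wx":0,"wy":0,"wz":0,"jaw":0},{"tx":0,"ty":0,"tz":0,"wx":0,"wy":0,"wz":0,"jaw":0},{"tx":0,"ty":0,"tz":0,"wx":0,"wy":0,"wz":0,"jaw":0},{"tx":0,"ty":0,"tz":0,"wx":0,"wy":0,"wz":0,"jaw":0},{"tx":0,"ty":0,"tz":0,"wx":0,"wy":0,"wz":0,"jaw":0},{"tx":0,"ty":0,"tz":0,"wx":0,"wy":0,"wz":0,"jaw":0},{"tx":0,"ty":0,"tz":0,"wx":0,"wy":0,"wz":0,"jaw":0},{"tx":0,"ty":0,"tz":0,"wx":0,"wy":0,"wz":0,"jaw":0}]'
python3 - <<'E'
from h import *
o=observe();print(o['force'],o['ft_torque'],o['tool_pos'])
E
```

```text
time: 23.32
tool_pos: [534.7, 53.0, 60.9]
eef_rot: [0.189, 0.982, -0.0, -0.0]
force: [-1.5, -0.6, -20.2]
grip_width: 0.208
grip_force: 68.7
[ -1.54267414  -0.56032476 -20.19366429] [-0.0423582   0.27544241 -0.00908179] [534.66842605  52.96263254  60.93205511]
```

```bash
python3 -m jog '[{"tx":0,"ty":0,"tz":0.006,"wx":0,"wy":0,"wz":0,"jaw":0},{"tx":0,"ty":0,"tz":0,"wx":0,"wy":0,"wz":0,"jaw":0},{"tx":0,"ty":0,"tz":0,"wx":0,"wy":0,"wz":0,"jaw":0},{"tx":0,"ty":0,"tz":0,"wx":0,"wy":0,"wz":0,"jaw":0},{"tx":0,"ty":0,"tz":0,"wx":0,"wy":0,"wz":0,"jaw":0},{"tx":0,"ty":0,"tz":0,"wx":0,"wy":0,"wz":0,"jaw":0},{"tx":0,"ty":0,"tz":0,"wx":0,"wy":0,"wz":0,"jaw":0},{"tx":0,"ty":0,"tz":0,"wx":0,"wy":0,"wz":0,"jaw":0}]'
python3 - <<'E'
from h import *
o=observe();print(o['force'],o['ft_torque'],o['tool_pos'])
E
```

```text
time: 23.98
tool_pos: [535.0, 53.0, 60.7]
eef_rot: [0.189, 0.982, 0.0, 0.0]
force: [-3.6, -0.6, -14.1]
grip_width: 0.21
grip_force: 68.8
[ -3.55374426  -0.57219404 -14.08993992] [-0.05923931  0.74674335 -0.00244985] [535.02500393  53.00881444  60.74650923]
```

```bash
python3 -m jog '[{"tx":0.004,"ty":-0.001,"tz":-0.001,"wx":0,"wy":0,"wz":0,"jaw":0},{"tx":0,"ty":0,"tz":0,"wx":0,"wy":0,"wz":0,"jaw":0},{"tx":0,"ty":0,"tz":0,"wx":0,"wy":0,"wz":0,"jaw":0},{"tx":0,"ty":0,"tz":0,"wx":0,"wy":0,"wz":0,"jaw":0},{"tx":0,"ty":0,"tz":0,"wx":0,"wy":0,"wz":0,"jaw":0},{"tx":0,"ty":0,"tz":0,"wx":0,"wy":0,"wz":0,"jaw":0},{"tx":0,"ty":0,"tz":0,"wx":0,"wy":0,"wz":0,"jaw":0},{"tx":0,"ty":0,"tz":0,"wx":0,"wy":0,"wz":0,"jaw":0}]'
python3 - <<'E'
from h import *
o=observe();print(o['force'],o['ft_torque'],o['tool_pos'])
E
```

```text
time: 24.65
tool_pos: [534.7, 53.1, 60.8]
eef_rot: [0.189, 0.982, 0.0, 0.0]
force: [-0.8, 0.1, -14.4]
grip_width: 0.21
grip_force: 68.8
[ -0.8138767    0.09214119 -14.39643923] [-0.08834494  0.26826696 -0.06473033] [534.69003005  53.08384739  60.78011096]
```

The tug held steady at −14.1 to −14.4 N, about 12.5 N net of the plug's weight, for 0.67 s. I'll lower it back to home, let go and retreat.

```bash
python3 -m jog '[{"tx":0,"ty":0,"tz":0.006,"wx":0,"wy":0,"wz":0,"jaw":0},{"tx":0,"ty":0,"tz":0.006,"wx":0,"wy":0,"wz":0,"jaw":0},{"tx":0,"ty":0,"tz":0.006,"wx":0,"wy":0,"wz":0,"jaw":0},{"tx":0,"ty":0,"tz":0.006,"wx":0,"wy":0,"wz":0,"jaw":0},{"tx":0,"ty":0,"tz":0.006,"wx":0,"wy":0,"wz":0,"jaw":0},{"tx":0,"ty":0,"tz":0.004,"wx":0,"wy":0,"wz":0,"jaw":0},{"tx":0,"ty":0,"tz":0,"wx":0,"wy":0,"wz":0,"jaw":0},{"tx":0,"ty":0,"tz":0,"wx":0,"wy":0,"wz":0,"jaw":0}]'
python3 -m jog '[{"tx":0,"ty":0,"tz":0,"wx":0,"wy":0,"wz":0,"jaw":0},{"tx":0,"ty":0,"tz":0,"wx":0,"wy":0,"wz":0,"jaw":0},{"tx":0,"ty":0,"tz":0,"wx":0,"wy":0,"wz":0,"jaw":0},{"tx":0,"ty":0,"tz":0,"wx":0,"wy":0,"wz":0,"jaw":0},{"tx":0,"ty":0,"tz":0,"wx":0,"wy":0,"wz":0,"jaw":0},{"tx":0,"ty":0,"tz":0,"wx":0,"wy":0,"wz":0,"jaw":0},{"tx":0,"ty":0,"tz":0,"wx":0,"wy":0,"wz":0,"jaw":0},{"tx":0,"ty":0,"tz":0,"wx":0,"wy":0,"wz":0,"jaw":0}]'
```

```text
time: 25.32
tool_pos: [535.1, 53.1, 57.2]
eef_rot: [0.189, 0.982, 0.0, 0.001]
force: [-0.2, -0.1, -1.5]
grip_width: 0.211
grip_force: 70.0
time: 25.98
tool_pos: [534.5, 53.1, 56.5]
eef_rot: [0.189, 0.982, -0.0, 0.0]
force: [0.4, 1.0, -1.6]
grip_width: 0.212
grip_force: 70.0
```

```bash
python3 -m jog '[{"tx":0,"ty":0,"tz":0.004,"wx":0,"wy":0,"wz":0,"jaw":0},{"tx":0,"ty":0,"tz":0,"wx":0,"wy":0,"wz":0,"jaw":0.3},{"tx":0,"ty":0,"tz":0,"wx":0,"wy":0,"wz":0,"jaw":0.6},{"tx":0,"ty":0,"tz":0,"wx":0,"wy":0,"wz":0,"jaw":1},{"tx":0,"ty":0,"tz":0,"wx":0,"wy":0,"wz":0,"jaw":1},{"tx":0,"ty":0,"tz":0,"wx":0,"wy":0,"wz":0,"jaw":1},{"tx":0,"ty":0,"tz":0,"wx":0,"wy":0,"wz":0,"jaw":1},{"tx":0,"ty":0,"tz":0,"wx":0,"wy":0,"wz":0,"jaw":1}]'
python3 -m jog '[{"tx":0,"ty":0,"tz":-0.03,"wx":0,"wy":0,"wz":0,"jaw":1},{"tx":0,"ty":0,"tz":-0.08,"wx":0,"wy":0,"wz":0,"jaw":1},{"tx":0,"ty":0,"tz":-0.15,"wx":0,"wy":0,"wz":0,"jaw":1},{"tx":0,"ty":0,"tz":-0.2,"wx":0,"wy":0,"wz":0,"jaw":1},{"tx":0,"ty":0,"tz":-0.2,"wx":0,"wy":0,"wz":0,"jaw":1},{"tx":0,"ty":0,"tz":-0.2,"wx":0,"wy":0,"wz":0,"jaw":1},{"tx":0,"ty":0,"tz":-0.1,"wx":0,"wy":0,"wz":0,"jaw":1},{"tx":0,"ty":0,"tz":0,"wx":0,"wy":0,"wz":0,"jaw":1}]'
python3 - <<'E'
from h import *
S=snapshot("side");cv2.imwrite("pics/s7.png",S["pixels"])
E
```

```text
time: 26.65
tool_pos: [534.6, 53.1, 56.2]
eef_rot: [0.189, 0.982, 0.0, 0.0]
force: [-0.6, 0.1, 1.2]
grip_width: 1.0
grip_force: 0.0
time: 27.32
tool_pos: [536.1, 53.1, 175.9]
eef_rot: [0.189, 0.982, 0.001, 0.004]
force: [-0.3, 0.5, -0.0]
grip_width: 1.001
grip_force: 0.0
```

View pics/s7.png

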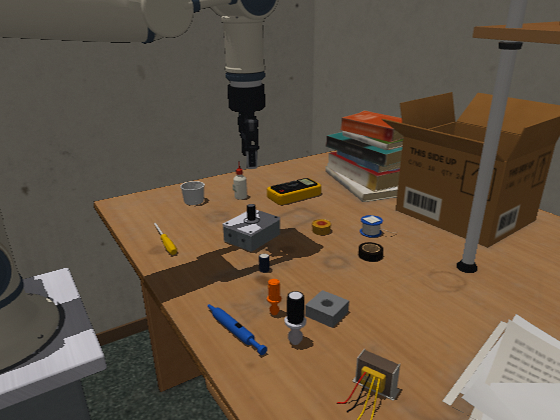

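The final view shows the plug seated upright in the lid at (252,213), the stand empty at (328,308), the gripper clear above, and the bystanders where they were.

```bash
python3 -c "
from bench import *
print(close_job())"
```

```text
the job is handed in; nothing more can be done
None
```

The plug is latched fully home in the socket and released, and nothing else was disturbed, but the tug went over the limit: it peaked near 20 N at the wrist (about 18 N net of the plug's weight) against the 16 N maximum, before I backed off and held about 12.5 N net for over half a second; pressing read at most about 21 N at the wrist (about 23 N on the socket with the plug's weight).

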